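Seat the carving panel and snap the toggle clamp shut

TASK

Push the painted wooden panel along its guides until it butts fully against the stop, without lifting it; then push the red handle of the toggle clamp up and over its dead point until it snaps into lock and holds the panel down. Only push, grasp nothing, and leave the pots and tools where they stand.

Things in the scene. Friction and masses are not known exactly. Their poses are not given: they have to be found in the camera images.
- jig: Fixed carving jig: log slice 330 mm across with a plywood deck, deck top 40 mm above the table. Origin on the table. Its level +x axis is the way the panel slides home, z up. Two aluminium guides 10 mm high (jig x -70 to +55 mm, y about +-57) form a 103 mm wide channel centred on y = 0, closed by a 10 mm high stop with its face at x = +55 mm. The deck behind the panel is clear.
- panel: The work: loose wooden panel with painted roundel, 140 mm long along its x (pointing to the stop), 100 wide, 12 thick, 0.1 to 0.2 kg. Origin: centre of its underside. Flat on the deck, front part between the guides, 35 to 70 mm short of the stop. Its rear edge (70 mm behind the origin) always stays outside the guides, free to be pushed from behind. Slides at about 1 N.
- panel_seat (a point): Fixed point on the deck's top, axes as the jig's: the panel's origin is here when its front edge butts against the stop. It lies on the channel's centre line.
- clamp_handle (a joint): Angle (rad) of the red clamp handle about a level axis through handle_pivot along jig y. 0 = open: leaning 0.95 rad from upright towards jig +x, away from the panel. Grows as it swings up and over towards the panel. Dead point 0.95 (upright); past it, it snaps to its end stop at 1.05 and stays: locked. Released before, it springs back open. Needs at most about 5 N at its end.
- handle_pivot (a point): Fixed point: the handle's pivot, 100 mm above the table, on the channel's centre line extended, behind the stop. Axes as the jig's. The clamp's steel base around it is 46 mm wide, jig x = 66 to 131 mm, cheeks up to 106 mm above the table; the space beyond it (jig +x) is clear. The clamp arm stands up when open and comes down over the panel as the handle swings.
- handle_end (a point): Centre of the rounded end of the red handle (a round bar, 18 mm thick), 100 mm from handle_pivot; moves with the handle. The bar goes 9 mm further.
- clamp_pad: Black rubber pad (22 mm across) on a spring under the end of the clamp arm; origin at the arm's pivot. Locked, it presses the seated panel down with about 10 N, 37 mm behind the panel's front edge.
- green_pot: Bystander, not needed: green paint jar, 40 mm across, 45 mm tall, standing on the log slice beside the guides.
- wood_spool: Bystander, not needed: small turned wooden spool, 34 mm across, 40 mm tall, standing on the log slice on the other side of the guides.
- gouge: Bystander, not needed: carver's gouge with pale wooden handle, 170 mm long, lying on the table beside the log, on its far side.
- mallet: Bystander, not needed: small wooden mallet lying on the table, on the robot's left.
- magenta_pot: Bystander, not needed: magenta paint jar, 48 mm across, 60 mm tall, on the table, on the robot's right.
- yellow_pot: Bystander, not needed: yellow paint jar, 48 mm across, 60 mm tall, on the table, on the robot's right.
- brush: Bystander, not needed: 200 mm brush lying on the table, on the robot's right.
Not all that is in view belongs to the job. Leave any black or turquoise look-alike of the panel alone.

How it is judged (in metres and radians):
On the way, in this order (a step that is already met when the one before it is completed fails the run):
1. the panel is pushed home against the stop (within 3 mm) while the clamp is still open (x of panel in the frame of panel_seat between -0.003 and 0.003 m and y of panel in the frame of panel_seat between -0.005 and 0.005 m and value of joint clamp_handle below 0.4 rad), for 0.2 s.
2. the handle has snapped over its dead point into lock (x of panel in the frame of panel_seat between -0.003 and 0.003 m and y of panel in the frame of panel_seat between -0.005 and 0.005 m and value of joint clamp_handle above 1 rad), for 0.2 s.
At the end, for the whole second after the job is handed in: Panel flat on the deck and within 3 mm of the stop (5 mm sideways), at rest; handle locked beyond its dead point (above 1.0 rad); pad pressing the panel with more than 4 N; every bystander within 30 mm of its start (all of step 2 and contact force between clamp_pad and panel above 4 N and z of panel in the frame of panel_seat below 0.004 m and linear speed of panel below 0.02 m/s and distance of each of green_pot, wood_spool, gouge, mallet, magenta_pot, yellow_pot, brush from where it was at the start of the episode below 0.03 m); the robot touches nothing.
It fails at once if the panel is lifted (10 mm) or tipped off the deck (z of panel in the frame of panel_seat above 0.01 m or angle between panel's own z axis and vertical above 0.15 rad).
It fails at once if a pot or tool is moved by more than 30 mm (distance of any of green_pot, wood_spool, gouge, mallet, magenta_pot, yellow_pot, brush from where it was at the start of the episode above 0.03 m).
It also fails if it takes over 43 s, if anything falls off the work surface, if the arm or the gripper's body presses on something with over 40 N, if the wrist force passes 120 N, or if a joint passes its speed limit or range.

ROBOT

A 6-joint arm with a two-finger parallel gripper is mounted at the origin on the work surface. World frame = base frame: x ahead of the robot, y to its left, z up, the work surface at z = 0. Lengths are in mm, angles in rad, forces in N, time in s.
With the tool pointing down it reaches from about 350 to 725 mm from the base axis. Payload 6 kg.
Tool frame: the origin (TCP) lies between the finger pads; the fingertips stand 19 mm ahead of it and the grasp point (between the pads) is the TCP; z points along the fingers, y is the line along which they close (so a half turn about z gives the same grasp; the last joint's range is limited). The gripper opens to 85 mm and grips with 20 to 120 N. Pads are 22 mm wide; open, the fingers measure 114 mm over their backs; the gripper's body (76 mm by 85 mm) begins 54 mm behind the grasp point. The pads swing forward as they close: fully open they stand 13 mm farther back than shut.
Start: joints at [1.505, 0.04, 0.085, 0, -1.615, -0.334], TCP at [233.513, 552.673, 250.261] pointing down, gripper open.
Joint ranges: [-2.56, 2.56], [-1.29, 2.01], [-1.08, 1.49], [-3.29, 1.98], [-2.81, -0.18], [-2.99, 2.99]. Speed limits (rad/s): [2.57, 2.57, 3.01, 3.14, 3.14, 3.14].

INTERFACE

Orientations are given as a rotation vector (axis times angle).
In Python, from cell import readout, vision, finish_job gives the robot as it stands.
- The arm moves only by the tool play_rows, never from a script. Its argument "moves" is a list of rows, each a list of 2 entries, a list of its own where there are three numbers: the shift along the tool's x, y, z scaled (see below), then the turn about the tool's z scaled (see below). In form: [[[tx, ty, tz], turn], ...]. A call has exactly 10 rows; each row is the pose to reach, as a shift and turn from the pose commanded when the call began, along the tool's axes at that moment; what a row does not reach only later rows make up. The controller multiplies each number of a shift by 0.1 m and each number of a turn by 2 rad. A row lasts 1/10 s, in which the tool goes at most 50 mm and 8.59 degrees, less where a joint would pass 70% of its speed; a pose out of reach is approached as far as the arm can. A call with a number of a shift or a turn outside -1 to 1 is refused whole. A call with a gripper value outside its range is refused whole. "grip" is the opening, from 0 (shut) to 1 (fully open), set as the call begins (left out, the last holds). The fingers move at their own pace and stop on an object; "squeeze" is the grip in N (left out, the last holds). Time passes only in rows, so rows that repeat a pose let the fingers close, or fill a call up. It gives the time, the measured TCP pose, the force, the opening and the grip force at its end, in the units of the state.
- readout.state(): the state, without advancing time (a new reading comes with each control period).
- vision.snapshot(name): name is "side" or "top"; returns a dict with "image" (420x560x3 uint8, red, green, blue), "range_z" (420x560 float32, mm along the optical axis (not along the pixel's ray), 0 where there is no reading), "camera_matrix" (3x3 intrinsics, pixels), "k1" (the pictures are not rectified: a ray, as slopes to the right and down, at radius r is drawn at 1 + k1 r^2 times it, then the intrinsics apply), "R" (3x3) and "t" (3): a world point X has camera coordinates R X + t. Camera axes: x right, y down, z forward; pixel columns grow to the right and rows downward; lengths in mm; the calibration is good to about 2 mm. A picture is of the moment at which its call begins.
- finish_job(): hands the job in; it is judged then, once.
The state is a dict: "clock": time; "joint_positions": joint angles; "joint_velocities": joint speeds; "joint_torque": joint torques, N m; "tool_pos": TCP position; "eef_rot": TCP orientation; "ft_force": force on the tool from outside, world axes, zero at the start; "wrist_torque": the same for the moment, N m; "finger_gap": finger opening in mm; "finger_force": force on a finger pad.
Only numpy, scipy, OpenCV 4.12 (cv2) and the standard library are available. Lean on these libraries where they do the work, as an engineer would, in place of code of your own. Each camera call takes 0.05 s, during which the arm holds its last target. There are 200 camera calls.

## Working session

There is one attempt and no reset: what is moved stays moved. The work goes in short steps, Python scripts to look and compute and a tool call to move; the robot and the scene stay as the last step left them, time stands still between calls to the robot, and variables do not carry over. Pictures are saved under pics/ and viewed, at most 10 in all, crops included, and the job is handed in when it is done.

Besides the shell and the picture viewer there is one more tool, called after ">>>" by a JSON object that holds its "fn" and its "kwargs", one argument or row to a line. play_rows: Moves the arm, as the interface text tells. Shifts and turns lie within -1 to 1; 1 stands for 0.1 m of shift or 2 rad of turn. Its arguments: {"type":"object","properties":{"moves":{"type":"array"},"grip":{"type":"number"},"squeeze":{"type":"number"}},"required":["moves"]}

```bash
mkdir -p pics; cat > h.py <<'E'
import numpy as np, cv2, pickle
from cell import readout, vision, finish_job
def snap(n,f=None):
    s=vision.snapshot(n)
    if f: cv2.imwrite(f'pics/{f}.png',s['image'][:,:,::-1])
    pickle.dump(s,open(f'{n}.pkl','wb')); return s
def rays(s,uv):
    K=s['camera_matrix'];uv=np.atleast_2d(uv).astype(float)
    d=np.c_[(uv[:,0]-K[0,2])/K[0,0],(uv[:,1]-K[1,2])/K[1,1]];p=d.copy()
    for _ in range(20): p=d/(1+s['k1']*(p**2).sum(1))[:,None]
    return np.c_[p,np.ones(len(p))]
def cloud(s,uv):
    uv=np.atleast_2d(uv).astype(int);z=s['range_z'][uv[:,1],uv[:,0]]
    return (rays(s,uv)*z[:,None]-s['t'])@s['R']
def plane(s,uv,h):
    r=rays(s,uv)@s['R'];c=-s['R'].T@s['t']
    return c+r*((h-c[2])/r[:,2])[:,None]
E
python3 - <<'E'
from h import *
a=snap('top','top0');b=snap('side','side0')
print(readout.state())
for s in(a,b): print(-s['R'].T@s['t'],s['R'],s['k1'],s['camera_matrix'])
E
```

```text
{'clock': 0.1, 'joint_positions': array([ 1.50469398e+00,  4.07366775e-02,  8.39065862e-02, -4.05655049e-04,
       -1.61549310e+00, -3.33675959e-01]), 'joint_velocities': array([ 0.00051463, -0.00214825,  0.00156236,  0.0011746 ,  0.00123214,
        0.00161682]), 'joint_torque': array([-6.26787194e-03, -3.69351876e+01,  3.48285055e+01,  6.95198134e+00,
       -4.54514724e-03,  1.41695679e-06]), 'tool_pos': array([233.36957853, 552.46682144, 249.38550024]), 'eef_rot': array([ 3.07750859e+00, -6.23458196e-01, -3.10825855e-04]), 'ft_force': array([-0.03163624, -1.17011213,  0.09290669]), 'wrist_torque': array([-0.00216172,  0.06843243,  0.03765473]), 'finger_force': 0.0, 'finger_gap': 85.31942674830881}
[ 324.20448877   11.31362437 1377.17219323] [[-0.01321084 -0.99981371  0.01407189]
 [-0.9834473   0.01044861 -0.18089286]
 [ 0.18071213 -0.01622871 -0.98340213]] -0.08454028118319099 [[402.03452344   0.         280.20589778]
 [  0.         402.03452344 207.61997586]
 [  0.           0.           1.        ]]
[ 290.67336169 -628.60739105  825.22416048] [[ 0.92995755 -0.36762329 -0.00566316]
 [-0.26874632 -0.66916087 -0.69281971]
 [ 0.25090709  0.64581487 -0.72108861]] -0.1014780243637612 [[389.48120834   0.         278.39365076]
 [  0.         389.48120834 207.38064805]
 [  0.           0.           1.        ]]
```

View pics/top0.png

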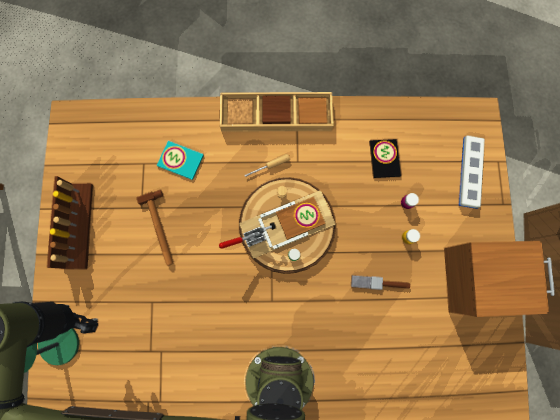

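View pics/side0.png

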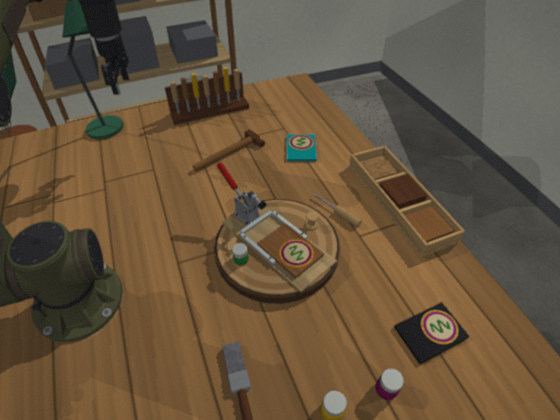

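The top view shows the jig at about (287,225). The wooden panel with the roundel is at (305,215), inside the guides. The red handle points left at (230,243). The look-alikes are turquoise at (180,160) and black at (385,158). Only the wooden one at (305,215) is on the jig between the guides, so that is the panel; I'll confirm it in a crop.

```bash
python3 - <<'E'
from h import *
a=pickle.load(open('top.pkl','rb'));b=pickle.load(open('side.pkl','rb'))
c=a['image'][170:280,210:345,::-1];cv2.imwrite('pics/c1.png',cv2.resize(c,None,fx=5,fy=5,interpolation=cv2.INTER_CUBIC))
for n,s in(('top',a),('side',b)):
    hsv=cv2.cvtColor(s['image'],cv2.COLOR_RGB2HSV)
    red=((hsv[...,0]<6)|(hsv[...,0]>174))&(hsv[...,1]>190)&(hsv[...,2]>90)
    nn,l,st,ce=cv2.connectedComponentsWithStats(red.astype(np.uint8))
    for i in range(1,nn):
        if st[i,4]>15:
            v,u=np.where(l==i);P=cloud(s,np.c_[u,v]);print(n,st[i],ce[i].round(1),P.min(0).round(),P.max(0).round(),np.median(P,0).round())
v,u=np.mgrid[170:280,210:345];P=cloud(a,np.c_[u.ravel(),v.ravel()])
print(np.histogram(P[:,2],bins=np.arange(-6,140,4)))
E
```

```text
top [219 237  23  11 122] [230.1 242.3] [324.  11. 120.] [ 463.  178. 1377.] [444. 146. 148.]
side [218 163  19  25 120] [227.2 175. ] [ 291. -629.  121.] [460. 172. 825.] [445. 141. 145.]
(array([1765, 3802, 1472,  141,   12,   12,    9,   82,  454, 1523, 1738,
       1021,  441,  412,  768,  346,   44,    4,    7,   40,   74,   59,
         19,    6,    5,   10,   21,   37,   28,   13,   14,   20,   14,
         13,   21,   21]), array([ -6,  -2,   2,   6,  10,  14,  18,  22,  26,  30,  34,  38,  42,
        46,  50,  54,  58,  62,  66,  70,  74,  78,  82,  86,  90,  94,
        98, 102, 106, 110, 114, 118, 122, 126, 130, 134, 138]))
```

View pics/c1.png

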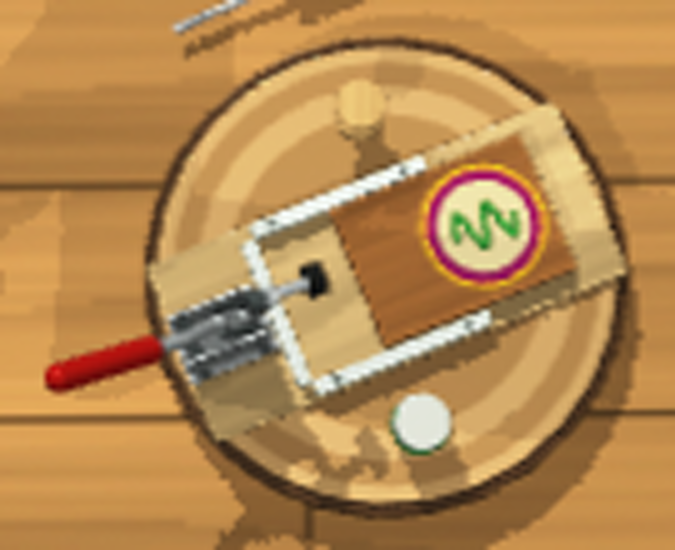

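The crop confirms it. The wooden panel has corners at about (330,212), (522,143), (578,268) and (388,345) in crop pixels. It lies between the white guides, short of the stop, with the handle end at (52,378).

```bash
python3 - <<'E'
from h import *
a=pickle.load(open('top.pkl','rb'))
f=lambda L:np.array(L)/5+[210,170]-0.4
p=plane(a,f([[330,212],[522,143],[578,268],[388,345]]),52);print('panel',p.round(1),[np.linalg.norm(p[i]-p[(i+1)%4]).round(1) for i in range(4)])
g=plane(a,f([[425,163],[490,318],[250,230],[318,390]]),50);print('guides',g.round(1))
d=plane(a,f([[556,103],[627,270],[150,270],[220,440]]),40);print('deck',d.round(1))
v=lambda w:np.degrees(np.arctan2(w[1],w[0])).round(2)
print(v(p[0]-p[1]),v(p[3]-p[2]),v(g[2]-g[0]),v(g[3]-g[1]),v(g[2]-g[3])+90,v(d[2]-d[0]),v(d[3]-d[1]))
for s in (a,pickle.load(open('side.pkl','rb'))):
    hsv=cv2.cvtColor(s['image'],cv2.COLOR_RGB2HSV)
    red=((hsv[...,0]<6)|(hsv[...,0]>174))&(hsv[...,1]>190)&(hsv[...,2]>90)
    n,l,st,ce=cv2.connectedComponentsWithStats(red.astype(np.uint8));i=max(range(1,n),key=lambda i:st[i,4] if st[i,1]>150 and 215<ce[i,0]<235 else 0)
    vv,u=np.where(l==i);P=cloud(s,np.c_[u,vv]);P=P[(P[:,2]<170)&(P[:,2]>90)]
    m=P.mean(0);w=np.linalg.svd(P-m)[2][0];w*=np.sign(w[1]);t=(P-m)@w;print('bar',m,w,v(w),np.degrees(np.arcsin(w[2])),m+w*t.max(),m+w*t.min())
E
```

```text
panel [[ 553.     5.    52. ]
 [ 598.8 -125.    52. ]
 [ 513.3 -160.    52. ]
 [ 463.3  -32.3   52. ]] [np.float64(137.8), np.float64(92.5), np.float64(137.1), np.float64(97.2)]
guides [[ 586.1  -59.3   50. ]
 [ 480.7 -100.5   50. ]
 [ 541.7   58.7   50. ]
 [ 434.3   14.3   50. ]]
deck [[ 629.  -150.3   40. ]
 [ 513.2 -194.7   40. ]
 [ 516.8  126.3   40. ]
 [ 402.7   79.5   40. ]]
109.41 111.37 110.64 112.02 112.44 112.07 111.95
bar [443.69257562 145.61308861 147.5225782 ] [-0.30589615  0.76955086  0.56055243] 111.68 34.094010390301335 [432.73961953 173.16772406 167.59378936] [456.63727179 113.04778106 123.80151807]
bar [445.44696521 142.12322843 144.67270765] [-0.30537881  0.76038356  0.57320208] 111.88 34.97381987719145 [433.78725143 171.15554671 166.55822195] [457.05261868 113.22551864 122.88866565]
```

The geometry is consistent: jig +x heads about 111.8° in the world, the jig origin is near (507,-15), and the panel's rear edge is near jig x = -137. I'll go to jig x = -160 at z = 250 by six near-diagonal calls, with the turn in the last.

>>> {"fn": "play_rows", "kwargs": {
  "moves": [
    [[0.1, 0.09, 0], 0],
    [[0.2, 0.18, 0], 0],
    [[0.3, 0.27, 0], 0],
    [[0.39, 0.35, 0], 0],
    [[0.49, 0.44, 0], 0],
    [[0.59, 0.53, 0], 0],
    [[0.68, 0.62, 0], 0],
    [[0.78, 0.71, 0], 0],
    [[0.88, 0.79, 0], 0],
    [[0.976, 0.883, 0], 0]
  ],
  "grip": 0.55
}}

```text
clock: 1.1
tool_pos: [289.5, 432.4, 250.2]
eef_rot: [3.079, -0.624, 0.0]
ft_force: [-0.3, 0.5, 0.6]
finger_gap: 46.9
finger_force: 0.0
```

>>> {"fn": "play_rows", "kwargs": {
  "moves": [
    [[0.1, 0.09, 0], 0],
    [[0.2, 0.18, 0], 0],
    [[0.3, 0.27, 0], 0],
    [[0.39, 0.35, 0], 0],
    [[0.49, 0.44, 0], 0],
    [[0.59, 0.53, 0], 0],
    [[0.68, 0.62, 0], 0],
    [[0.78, 0.71, 0], 0],
    [[0.88, 0.79, 0], 0],
    [[0.976, 0.883, 0], 0]
  ]
}}

```text
clock: 2.1
tool_pos: [345.0, 313.1, 250.2]
eef_rot: [3.079, -0.624, -0.0]
ft_force: [-0.8, 0.3, 0.4]
finger_gap: 46.9
finger_force: 0.0
```

>>> {"fn": "play_rows", "kwargs": {
  "moves": [
    [[0.1, 0.09, 0], 0],
    [[0.2, 0.18, 0], 0],
    [[0.3, 0.27, 0], 0],
    [[0.39, 0.35, 0], 0],
    [[0.49, 0.44, 0], 0],
    [[0.59, 0.53, 0], 0],
    [[0.68, 0.62, 0], 0],
    [[0.78, 0.71, 0], 0],
    [[0.88, 0.79, 0], 0],
    [[0.976, 0.883, 0], 0]
  ]
}}

```text
clock: 3.1
tool_pos: [400.6, 193.7, 250.3]
eef_rot: [3.079, -0.624, -0.0]
ft_force: [0.8, 0.8, -0.0]
finger_gap: 46.7
finger_force: 0.0
```

>>> {"fn": "play_rows", "kwargs": {
  "moves": [
    [[0.1, 0.09, 0], 0],
    [[0.2, 0.18, 0], 0],
    [[0.3, 0.27, 0], 0],
    [[0.39, 0.35, 0], 0],
    [[0.49, 0.44, 0], 0],
    [[0.59, 0.53, 0], 0],
    [[0.68, 0.62, 0], 0],
    [[0.78, 0.71, 0], 0],
    [[0.88, 0.79, 0], 0],
    [[0.976, 0.883, 0], 0]
  ]
}}

```text
clock: 4.1
tool_pos: [456.0, 74.4, 250.2]
eef_rot: [3.079, -0.624, -0.0]
ft_force: [-0.3, 0.4, -0.3]
finger_gap: 47.4
finger_force: 0.0
```

>>> {"fn": "play_rows", "kwargs": {
  "moves": [
    [[0.1, 0.09, 0], 0],
    [[0.2, 0.18, 0], 0],
    [[0.3, 0.27, 0], 0],
    [[0.39, 0.35, 0], 0],
    [[0.49, 0.44, 0], 0],
    [[0.59, 0.53, 0], 0],
    [[0.68, 0.62, 0], 0],
    [[0.78, 0.71, 0], 0],
    [[0.88, 0.79, 0], 0],
    [[0.976, 0.883, 0], 0]
  ]
}}

```text
clock: 5.1
tool_pos: [511.7, -44.9, 250.2]
eef_rot: [3.079, -0.624, -0.0]
ft_force: [0.1, 0.1, 0.4]
finger_gap: 47.1
finger_force: 0.0
```

>>> {"fn": "play_rows", "kwargs": {
  "moves": [
    [[0.11, 0.1, 0], 0.05],
    [[0.22, 0.2, 0], 0.1],
    [[0.33, 0.3, 0], 0.15],
    [[0.43, 0.39, 0.1], 0.2],
    [[0.54, 0.49, 0.2], 0.25],
    [[0.65, 0.59, 0.3], 0.3],
    [[0.76, 0.69, 0.4], 0.35],
    [[0.87, 0.79, 0.5], 0.395],
    [[0.976, 0.883, 0.6], 0.395],
    [[0.976, 0.883, 0.7], 0.395]
  ]
}}

```text
clock: 6.1
tool_pos: [567.1, -164.9, 179.2]
eef_rot: [2.602, -1.759, -0.001]
ft_force: [0.0, -0.1, -1.0]
finger_gap: 47.2
finger_force: 0.0
```

>>> {"fn": "play_rows", "kwargs": {
  "moves": [
    [[0, 0, 0.15], 0],
    [[0, 0, 0.3], 0],
    [[0, 0, 0.45], 0],
    [[0, 0, 0.6], 0],
    [[0, 0, 0.72], 0],
    [[0, 0, 0.83], 0],
    [[0, 0, 0.92], 0],
    [[0, 0, 0.97], 0],
    [[0, 0, 1.0], 0],
    [[0, 0, 1.0], 0]
  ]
}}

```text
clock: 7.1
tool_pos: [566.7, -163.3, 80.2]
eef_rot: [2.602, -1.761, -0.0]
ft_force: [-0.1, -0.5, -0.4]
finger_gap: 47.0
finger_force: 0.0
```

```bash
python3 - <<'E'
from h import *
s=snap('side');print(readout.state()['tool_pos'])
c=s['image'][190:310,220:380,::-1];cv2.imwrite('pics/s1.png',cv2.resize(c,None,fx=5,fy=5,interpolation=cv2.INTER_CUBIC))
E
```

```text
[ 566.89703447 -163.35074906   80.63859237]
```

View pics/s1.png

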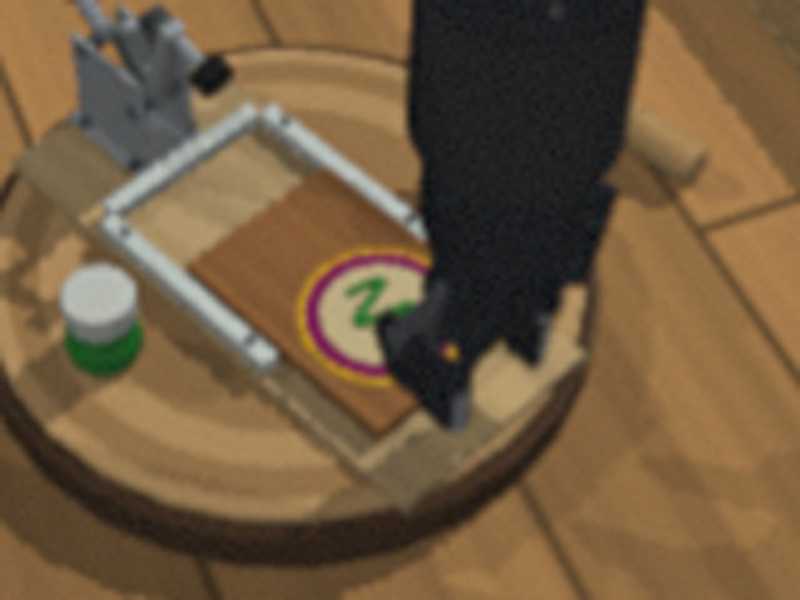

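The near fingertip is at crop (455,430), still above the deck behind the panel's rear edge. I'll find its height by projecting candidate points.

```bash
python3 - <<'E'
from h import *
s=pickle.load(open('side.pkl','rb'));th=np.radians(111.9);ux=np.array([np.cos(th),np.sin(th),0]);uy=np.array([-ux[1],ux[0],0])
t=np.array([566.8,-163.3,0])
for h in(55,60,65,70):
  for dx in(-11,11):
    for y in(23.5,38):
      X=t+dx*ux+y*uy+[0,0,h];c=s['R']@X+s['t'];p=c[:2]/c[2];p=p*(1+s['k1']*(p@p));K=s['camera_matrix']
      print(h,dx,y,((np.array([K[0,0]*p[0]+K[0,2],K[1,1]*p[1]+K[1,2]])-[220,190])*5).round())
# depth points on gripper tip
v,u=np.mgrid[255:279,296:316];P=cloud(s,np.c_[u.ravel(),v.ravel()])
J=np.c_[(P-t)@ux,(P-t)@uy,P[:,2]]
for r in range(268,279): print(r,[tuple(J[(r-255)*20+k].round().astype(int)) for k in range(8,18,3)])
E
```

```text
55 -11 23.5 [464. 440.]
55 -11 38 [443. 458.]
55 11 23.5 [430. 412.]
55 11 38 [409. 430.]
60 -11 23.5 [465. 434.]
60 -11 38 [443. 452.]
60 11 23.5 [431. 406.]
60 11 38 [409. 424.]
65 -11 23.5 [465. 428.]
65 -11 38 [444. 446.]
65 11 23.5 [431. 400.]
65 11 38 [410. 418.]
70 -11 23.5 [466. 422.]
70 -11 38 [444. 440.]
70 11 23.5 [432. 394.]
70 11 38 [410. 412.]
268 [(np.int64(-11), np.int64(58), np.int64(131)), (np.int64(-11), np.int64(48), np.int64(120)), (np.int64(-9), np.int64(35), np.int64(105)), (np.int64(-11), np.int64(26), np.int64(98))]
269 [(np.int64(-12), np.int64(58), np.int64(127)), (np.int64(-11), np.int64(48), np.int64(116)), (np.int64(-7), np.int64(32), np.int64(97)), (np.int64(-11), np.int64(27), np.int64(96))]
270 [(np.int64(-9), np.int64(55), np.int64(118)), (np.int64(-13), np.int64(50), np.int64(117)), (np.int64(-7), np.int64(31), np.int64(91)), (np.int64(-12), np.int64(27), np.int64(93))]
271 [(np.int64(-8), np.int64(53), np.int64(111)), (np.int64(-13), np.int64(50), np.int64(113)), (np.int64(-8), np.int64(33), np.int64(90)), (np.int64(-11), np.int64(26), np.int64(86)
[... 567 characters left out ...]
 np.int64(23), np.int64(38)), (np.int64(11), np.int64(19), np.int64(40)), (np.int64(-7), np.int64(30), np.int64(70)), (np.int64(-12), np.int64(25), np.int64(69))]
276 [(np.int64(15), np.int64(25), np.int64(37)), (np.int64(9), np.int64(21), np.int64(39)), (np.int64(-6), np.int64(28), np.int64(62)), (np.int64(-2), np.int64(12), np.int64(42))]
277 [(np.int64(12), np.int64(28), np.int64(39)), (np.int64(8), np.int64(22), np.int64(37)), (np.int64(3), np.int64(17), np.int64(37)), (np.int64(-2), np.int64(12), np.int64(37))]
278 [(np.int64(11), np.int64(30), np.int64(38)), (np.int64(5), np.int64(26), np.int64(41)), (np.int64(0), np.int64(20), np.int64(40)), (np.int64(-5), np.int64(15), np.int64(39))]
```

The tip is about 15 mm below the TCP. A TCP height of 59 puts the tips near z = 44, against the panel's 40–52 thickness. I'll descend and push.

>>> {"fn": "play_rows", "kwargs": {
  "moves": [
    [[0, 0, 0.1], 0],
    [[0, 0, 0.18], 0],
    [[0, 0, 0.21], 0],
    [[-0.08, 0, 0.21], 0],
    [[-0.16, 0, 0.21], 0],
    [[-0.24, 0, 0.21], 0],
    [[-0.32, 0, 0.21], 0],
    [[-0.4, 0, 0.21], 0],
    [[-0.46, 0, 0.21], 0],
    [[-0.5, 0, 0.21], 0]
  ]
}}

```text
clock: 8.15
tool_pos: [548.1, -116.3, 59.7]
eef_rot: [-2.602, 1.76, -0.001]
ft_force: [0.2, -0.4, 0.7]
finger_gap: 46.9
finger_force: 0.5
```

```bash
python3 - <<'E'
from h import *
print(readout.state()['ft_force'])
s=snap('top')
c=s['image'][170:280,210:345,::-1];cv2.imwrite('pics/t2.png',cv2.resize(c,None,fx=5,fy=5,interpolation=cv2.INTER_CUBIC))
E
```

```text
[ 0.16393359 -0.37453216  0.74752935]
```

View pics/t2.png

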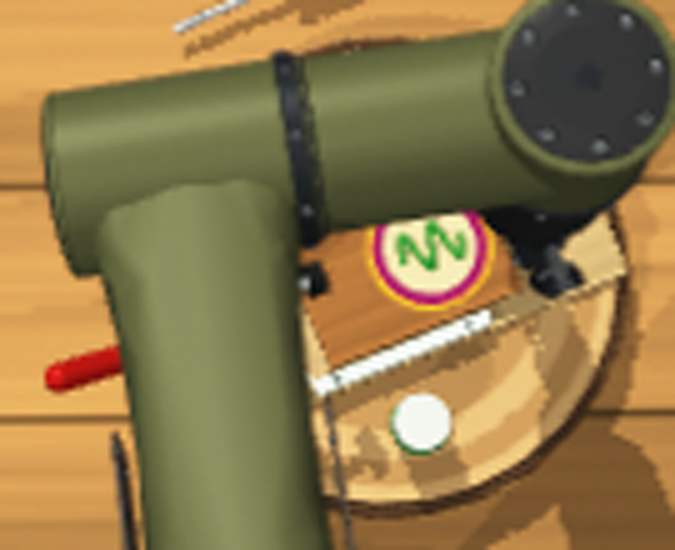

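The panel is sliding: its front corner moved from (388,345) to (335,368) in the crop, with about 15 mm to go. I'll go on slowly, watching the force.

>>> {"fn": "play_rows", "kwargs": {
  "moves": [
    [[-0.02, 0, 0], 0],
    [[-0.04, 0, 0], 0],
    [[-0.06, 0, 0], 0],
    [[-0.08, 0, 0], 0],
    [[-0.09, 0, 0], 0],
    [[-0.1, 0, 0], 0],
    [[-0.11, 0, 0], 0],
    [[-0.12, 0, 0], 0],
    [[-0.12, 0, 0], 0],
    [[-0.12, 0, 0], 0]
  ]
}}

```text
clock: 9.2
tool_pos: [543.6, -105.6, 59.2]
eef_rot: [2.602, -1.761, -0.0]
ft_force: [0.5, 0.1, 0.2]
finger_gap: 47.1
finger_force: 0.1
```

>>> {"fn": "play_rows", "kwargs": {
  "moves": [
    [[-0.005, 0, 0], 0],
    [[-0.01, 0, 0], 0],
    [[-0.015, 0, 0], 0],
    [[-0.02, 0, 0], 0],
    [[-0.025, 0, 0], 0],
    [[-0.03, 0, 0], 0],
    [[-0.03, 0, 0], 0],
    [[-0.03, 0, 0], 0],
    [[-0.03, 0, 0], 0],
    [[-0.03, 0, 0], 0]
  ]
}}

```text
clock: 10.2
tool_pos: [542.7, -103.6, 59.6]
eef_rot: [2.601, -1.761, 0.002]
ft_force: [2.3, -4.9, -0.3]
finger_gap: 46.9
finger_force: 2.6
```

>>> {"fn": "play_rows", "kwargs": {
  "moves": [
    [[-0.005, 0, 0], 0],
    [[-0.01, 0, 0], 0],
    [[-0.015, 0, 0], 0],
    [[-0.02, 0, 0], 0],
    [[-0.02, 0, 0], 0],
    [[-0.02, 0, 0], 0],
    [[-0.02, 0, 0], 0],
    [[-0.02, 0, 0], 0],
    [[-0.02, 0, 0], 0],
    [[-0.02, 0, 0], 0]
  ]
}}

```text
clock: 11.2
tool_pos: [542.6, -103.5, 60.5]
eef_rot: [2.6, -1.76, 0.006]
ft_force: [3.8, -12.3, -0.2]
finger_gap: 46.9
finger_force: 6.4
```

```bash
python3 - <<'E'
from h import *
s=snap('side')
c=s['image'][190:310,220:380,::-1];cv2.imwrite('pics/s2.png',cv2.resize(c,None,fx=5,fy=5,interpolation=cv2.INTER_CUBIC))
E
```

```text
(no output)
```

View pics/s2.png

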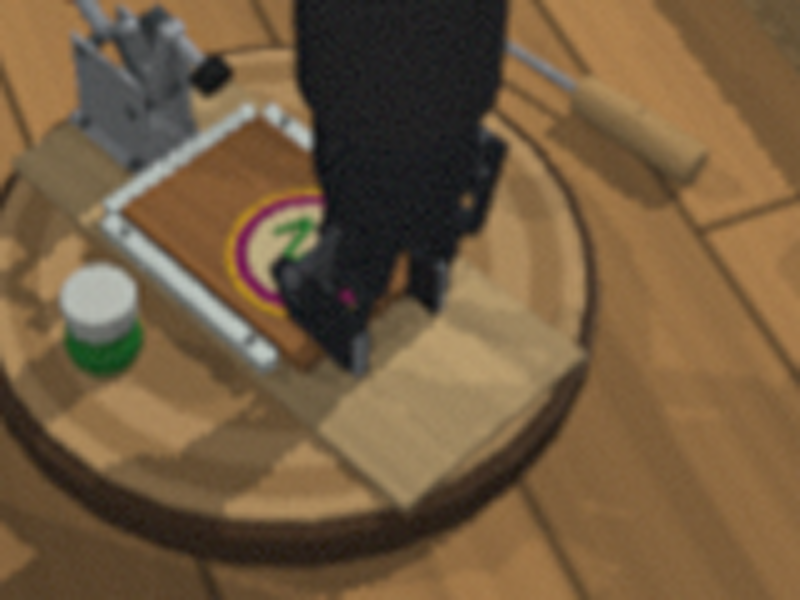

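The panel's front edge meets the stop bar all along, at crop (115,210)–(255,115). The force rose to 13 N without motion, so it is seated. The contact position agrees with my jig frame to within 1 mm. Next I back off, rise, shut the fingers and fly beyond the handle.

>>> {"fn": "play_rows", "kwargs": {
  "moves": [
    [[0.05, 0, 0], 0],
    [[0.12, 0, 0], 0],
    [[0.12, 0, -0.1], 0],
    [[0.12, 0, -0.22], 0],
    [[0.12, 0, -0.35], 0],
    [[0.12, 0, -0.48], 0],
    [[0.12, 0, -0.61], 0],
    [[0.12, 0, -0.74], 0],
    [[0.12, 0, -0.87], 0],
    [[0.12, 0, -1.0], 0]
  ]
}}

```text
clock: 12.25
tool_pos: [546.3, -112.2, 160.5]
eef_rot: [-2.602, 1.761, -0.0]
ft_force: [-0.5, -0.2, -0.3]
finger_gap: 47.0
finger_force: 0.0
```

>>> {"fn": "play_rows", "kwargs": {
  "moves": [
    [[0, 0, -0.15], 0],
    [[0, 0, -0.3], 0],
    [[0, 0, -0.45], 0],
    [[0, 0, -0.6], 0],
    [[-0.05, 0, -0.72], 0],
    [[-0.12, 0, -0.82], 0],
    [[-0.2, 0, -0.88], 0],
    [[-0.3, 0, -0.9], 0],
    [[-0.4, 0, -0.9], 0],
    [[-0.52, 0, -0.9], 0]
  ],
  "grip": 0
}}

```text
clock: 13.25
tool_pos: [526.3, -63.0, 248.6]
eef_rot: [2.601, -1.76, -0.001]
ft_force: [0.1, -0.3, -0.7]
finger_gap: 0.1
finger_force: 0.0
```

>>> {"fn": "play_rows", "kwargs": {
  "moves": [
    [[-0.1, 0, 0], 0],
    [[-0.2, 0, 0], 0],
    [[-0.3, 0, 0], 0],
    [[-0.4, 0, 0], 0],
    [[-0.5, 0, 0], 0],
    [[-0.6, 0, 0], 0],
    [[-0.7, 0, 0], 0],
    [[-0.8, 0, 0], 0],
    [[-0.9, 0, 0], 0],
    [[-1.0, 0, 0], 0]
  ]
}}

```text
clock: 14.25
tool_pos: [489.4, 29.6, 249.3]
eef_rot: [2.602, -1.761, 0.0]
ft_force: [-0.4, 0.7, -0.3]
finger_gap: -0.3
finger_force: 0.0
```

>>> {"fn": "play_rows", "kwargs": {
  "moves": [
    [[-0.1, 0, 0], 0],
    [[-0.2, 0, 0], 0],
    [[-0.3, 0, 0], 0],
    [[-0.4, 0, 0], 0],
    [[-0.5, 0, 0], 0],
    [[-0.6, 0, 0], 0],
    [[-0.7, 0, 0], 0],
    [[-0.8, 0, 0], 0],
    [[-0.9, 0, 0], 0],
    [[-1.0, 0, 0], 0]
  ]
}}

```text
clock: 15.25
tool_pos: [452.2, 122.5, 249.3]
eef_rot: [2.602, -1.761, 0.0]
ft_force: [0.6, 0.3, -0.7]
finger_gap: 0.2
finger_force: 0.0
```

>>> {"fn": "play_rows", "kwargs": {
  "moves": [
    [[-0.1, 0, 0], 0],
    [[-0.2, 0, 0], 0],
    [[-0.3, 0, 0], 0],
    [[-0.4, 0, 0], 0],
    [[-0.5, 0, 0], 0],
    [[-0.6, 0, 0], 0],
    [[-0.7, 0, 0], 0],
    [[-0.8, 0, 0], 0],
    [[-0.9, 0, 0], 0],
    [[-1.0, 0, 0], 0]
  ]
}}

```text
clock: 16.25
tool_pos: [415.0, 215.3, 249.3]
eef_rot: [2.602, -1.761, 0.0]
ft_force: [0.0, -0.4, 0.3]
finger_gap: 0.2
finger_force: 0.0
```

>>> {"fn": "play_rows", "kwargs": {
  "moves": [
    [[0, 0, 0.1], 0],
    [[0, 0, 0.2], 0],
    [[0, 0, 0.32], 0],
    [[0, 0, 0.44], 0],
    [[0, 0, 0.56], 0],
    [[0, 0, 0.66], 0],
    [[0, 0, 0.74], 0],
    [[0, 0, 0.79], 0],
    [[0, 0, 0.8], 0],
    [[0, 0, 0.8], 0]
  ]
}}

```text
clock: 17.25
tool_pos: [415.5, 214.6, 169.5]
eef_rot: [-2.602, 1.76, -0.0]
ft_force: [-1.0, -0.6, 0.5]
finger_gap: 0.0
finger_force: 0.0
```

```bash
python3 - <<'E'
from h import *
s=snap('side')
c=s['image'][125:285,190:350,::-1];cv2.imwrite('pics/s3.png',cv2.resize(c,(600,600),interpolation=cv2.INTER_CUBIC))
E
```

```text
(no output)
```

View pics/s3.png

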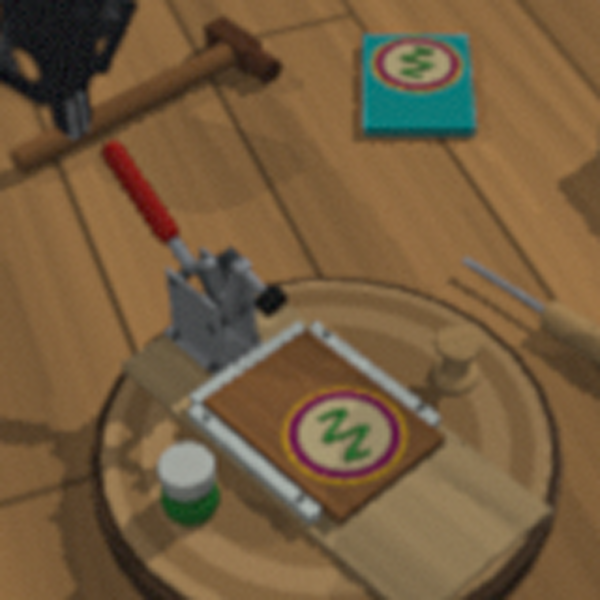

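The panel sits against the stop with the clamp open. The shut fingertips at (75,130) stand beyond the red handle end at (115,155), in line with it. Now I push the handle over.

>>> {"fn": "play_rows", "kwargs": {
  "moves": [
    [[-0.1, 0, 0], 0],
    [[-0.2, 0, 0], 0],
    [[-0.28, 0, 0], 0],
    [[-0.34, 0, 0], 0],
    [[-0.4, 0, -0.01], 0],
    [[-0.46, 0, -0.02], 0],
    [[-0.52, 0, -0.03], 0],
    [[-0.58, 0, -0.04], 0],
    [[-0.64, 0, -0.05], 0],
    [[-0.7, 0, -0.06], 0]
  ]
}}

```text
clock: 18.3
tool_pos: [389.2, 280.0, 175.4]
eef_rot: [2.602, -1.761, 0.0]
ft_force: [-0.3, -0.7, 0.4]
finger_gap: 0.1
finger_force: 0.0
```

>>> {"fn": "play_rows", "kwargs": {
  "moves": [
    [[-0.05, 0, 0], 0],
    [[-0.1, 0, 0], 0],
    [[-0.15, 0, -0.01], 0],
    [[-0.2, 0, -0.02], 0],
    [[-0.24, 0, -0.03], 0],
    [[-0.28, 0, -0.03], 0],
    [[-0.32, 0, -0.04], 0],
    [[-0.35, 0, -0.04], 0],
    [[-0.38, 0, -0.04], 0],
    [[-0.4, 0, -0.04], 0]
  ]
}}

```text
clock: 19.3
tool_pos: [374.4, 316.8, 179.2]
eef_rot: [2.602, -1.761, 0.0]
ft_force: [0.3, 0.2, 0.3]
finger_gap: -0.4
finger_force: 0.0
```

I used the wrong sign: tool +x is jig −x, so the arm only moved away into free space and touched nothing. I'll return and push the right way.

>>> {"fn": "play_rows", "kwargs": {
  "moves": [
    [[0.12, 0, 0.02], 0],
    [[0.25, 0, 0.04], 0],
    [[0.4, 0, 0.06], 0],
    [[0.55, 0, 0.08], 0],
    [[0.7, 0, 0.1], 0],
    [[0.82, 0, 0.1], 0],
    [[0.92, 0, 0.1], 0],
    [[1.0, 0, 0.1], 0],
    [[1.0, 0, 0.1], 0],
    [[1.0, 0, 0.1], 0]
  ]
}}

```text
clock: 20.3
tool_pos: [411.7, 223.9, 169.3]
eef_rot: [-2.602, 1.761, 0.0]
ft_force: [0.1, 0.0, -0.5]
finger_gap: 0.0
finger_force: 0.0
```

>>> {"fn": "play_rows", "kwargs": {
  "moves": [
    [[0.12, 0, 0], 0],
    [[0.24, 0, 0], 0],
    [[0.34, 0, 0], 0],
    [[0.42, 0, 0], 0],
    [[0.49, 0, -0.01], 0],
    [[0.56, 0, -0.02], 0],
    [[0.63, 0, -0.03], 0],
    [[0.7, 0, -0.04], 0],
    [[0.75, 0, -0.05], 0],
    [[0.8, 0, -0.06], 0]
  ]
}}

```text
clock: 21.3
tool_pos: [441.6, 149.0, 175.4]
eef_rot: [2.601, -1.761, 0.0]
ft_force: [-0.3, 1.7, 2.0]
finger_gap: -0.3
finger_force: 1.2
```

>>> {"fn": "play_rows", "kwargs": {
  "moves": [
    [[0.06, 0, 0], 0],
    [[0.12, 0, -0.01], 0],
    [[0.18, 0, -0.01], 0],
    [[0.24, 0, -0.02], 0],
    [[0.3, 0, -0.03], 0],
    [[0.36, 0, -0.04], 0],
    [[0.41, 0, -0.04], 0],
    [[0.46, 0, -0.04], 0],
    [[0.5, 0, -0.04], 0],
    [[0.5, 0, -0.04], 0]
  ]
}}

```text
clock: 22.3
tool_pos: [458.7, 106.6, 179.3]
eef_rot: [-2.6, 1.755, 0.011]
ft_force: [-13.1, 17.1, 5.5]
finger_gap: 0.2
finger_force: 10.4
```

```bash
python3 - <<'E'
from h import *
s=snap('side')
c=s['image'][125:285,190:350,::-1];cv2.imwrite('pics/s4.png',cv2.resize(c,(600,600),interpolation=cv2.INTER_CUBIC))
E
```

```text
(no output)
```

View pics/s4.png

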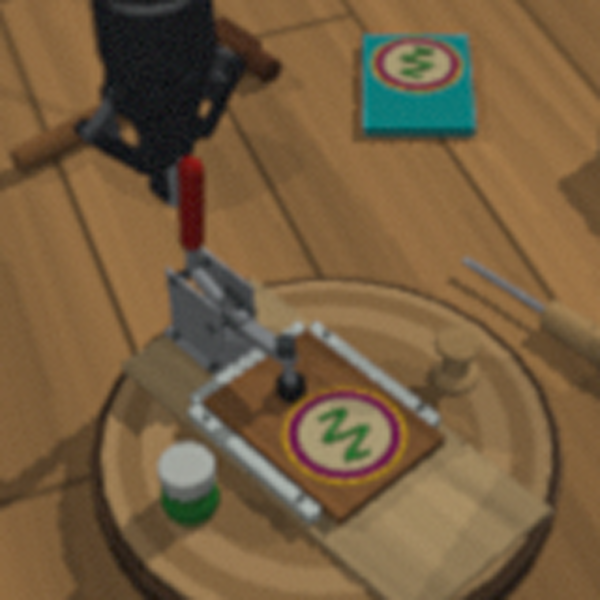

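The handle stands up, the pad is down on the panel, and the reaction is about 21 N, well above the roughly 8 N needed, so it is probably at the end stop. I'll back off and check the handle's lean.

>>> {"fn": "play_rows", "kwargs": {
  "moves": [
    [[-0.05, 0, 0], 0],
    [[-0.12, 0, 0], 0],
    [[-0.2, 0, 0], 0],
    [[-0.28, 0, 0], 0],
    [[-0.36, 0, 0], 0],
    [[-0.44, 0, 0], 0],
    [[-0.52, 0, 0], 0],
    [[-0.6, 0, 0], 0],
    [[-0.65, 0, 0], 0],
    [[-0.65, 0, 0], 0]
  ]
}}

```text
clock: 23.35
tool_pos: [435.6, 164.1, 179.3]
eef_rot: [2.603, -1.759, 0.0]
ft_force: [0.5, 0.7, -0.6]
finger_gap: 0.3
finger_force: 0.0
```

```bash
python3 - <<'E'
from h import *
s=snap('side');th=np.radians(111.8);ux=np.array([np.cos(th),np.sin(th),0]);uy=np.array([-ux[1],ux[0],0])
hsv=cv2.cvtColor(s['image'],cv2.COLOR_RGB2HSV)
red=((hsv[...,0]<6)|(hsv[...,0]>174))&(hsv[...,1]>190)&(hsv[...,2]>90);red[:, :205]=0;red[:,265:]=0;red[230:]=0;red[:140]=0
v,u=np.where(red);P=cloud(s,np.c_[u,v]);P=P[P[:,2]<230];o=np.array([507.4,-14.9,0])
J=np.c_[(P-o)@ux,(P-o)@uy,P[:,2]];m=J.mean(0);w=np.linalg.svd(J-m)[2][0];w*=np.sign(w[2])
print(len(J),J.min(0),J.max(0),m,w,'lean x',np.arctan2(w[0],w[2]))
c=s['image'][125:285,190:350,::-1];cv2.imwrite('pics/s5.png',cv2.resize(c,(600,600),interpolation=cv2.INTER_CUBIC))
E
```

```text
21 [100.11695102  -6.90459963 199.85638235] [109.11742652   5.84340773 208.38126659] [104.73210882   0.21609177 205.06622036] [0.34951421 0.93692932 0.00180709] lean x 1.5656260688560244
```

View pics/s5.png

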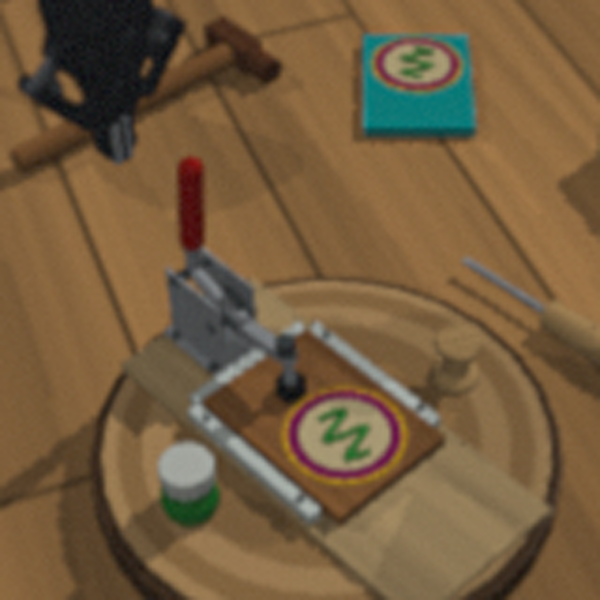

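With the arm backed off, the handle stays upright at (190,200), the pad presses the panel at (290,385), and the panel butts the stop. The pots and tools shown have not moved and the robot is clear, so I'm handing in.

```bash
python3 -c "
from h import *
print(finish_job())"
```

```text
the job is handed in; nothing more can be done
None
```

The panel is pushed home against the stop and the clamp handle stayed locked over it after I backed off; no pot or tool was touched, and the job is handed in at about 23 s (the hand-in call gave no verdict).

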